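# Containers in a row by girth

## Robot

A 6-joint arm with a two-finger parallel gripper is mounted at the origin on a cart in front of the work surface, level with it; the furniture and walls round the work are solid. World frame = base frame: x ahead of the robot, y to its left, z up, the work surface at z = 0. Lengths are in m, angles in rad, forces in N, time in s.
With the tool pointing down it reaches from about 0.2 to 0.875 m from the base axis. Payload 3.4 kg.
Tool frame: the origin (TCP) lies midway between the tips of the shut fingers; the grasp point (between the pads) lies grasp_offset behind it (grasp_offset is the distance from the TCP to the grasp point, in m); z points along the fingers, y is the line along which they close (so a half turn about z gives the same grasp; the last joint's range is limited). The gripper opens to 94 mm and grips with 3 to 60 N. Pads are 16 mm wide; open, the fingers measure 119 mm over their backs; the gripper's body (75 mm by 177 mm) begins 78 mm behind the grasp point.
Start: joints at [1.086, 0.276, 1.505, -0, 1.361, -0.121], TCP at [0.205, 0.537, 0.167] pointing down, gripper open.
Joint ranges: [-2.89, 2.89], [-0.75, 2.08], [0.22, 2.7], [-1.18, 4.32], [0.11, 2.71], [-2.7, 2.7]. Speed limits (rad/s): [2.57, 2.57, 3.14, 3.14, 3.14, 3.14].

## Interface

Orientations are given as [roll, pitch, yaw] about the fixed x, y, z axes, in that order (R = Rz(yaw) Ry(pitch) Rx(roll)).
In Python, from bench import * gives the robot as it stands. The module is installed in compiled form; this text tells all that it offers. Calls block until the motion is done:
- move_ptp(position, orientation): joint-space move of the TCP to a pose.
- line_to(position, v=0.15, ori=None): straight line of the TCP; ori=None keeps the orientation; v is the mean speed in m/s.
- goto_joints(angles): joint-space move.
- open_gripper() and clamp(): open the fingers fully, or close them until they stop; the grip force is fixed at half the most.
- sleep(seconds).
- solve_ik(position, orientation): joint angles nearest the present ones, or None.
- read_camera(name): name is "scene" or "top" or "wrist"; returns the picture (480x640x3 uint8, red, green, blue); there is no depth.
- camera_info(name): a dict with "fx", "fy", "cx", "cy" (pixels), "rvec" (rotation vector, rad) and "tvec" (3), from world to camera coordinates, as OpenCV has them. Camera axes: x right, y down, z forward; pixel columns grow to the right and rows downward; lengths in m; the calibration is good to about 2 mm. A picture is of the moment at which its call begins: read the wrist's pose just before it. camera_info takes no time and is no camera call; for the wrist camera it gives the pose at the moment of the call.
A pose or a line that the arm cannot do raises PlanningError and nothing moves.
- finish_job(): hands the job in; it is judged then, once.
Trained networks look in the newest picture that a camera, given by its name, has taken for a name from the list of things; names that differ only in an ending like _2 or _b are one class to them, and where a whole thing is asked for, a point or a joint stands for the part that bears it (a point fixed in the world has none). Each returns a list of dicts, best first, with "conf" (0 to 1); they miss things now and then, are a little off and sometimes report something else, mostly with a low value. They report only what shows in the picture. A call takes as long as a camera call. They do not tell look-alikes from the thing itself.
- spot_in(camera, label): "xy" ([column, row] in pixels, amid what is visible of it).
- regions_of(camera, label): "pixels" (480x640 bool, what is visible of it) and "xy" ([column, row] in pixels, amid what is visible of it).
Readings, each from a call of its own:
- get_time(): time.
- get_joint_positions(): joint angles.
- get_qd(): joint speeds.
- get_joint_efforts(): joint torques, N m.
- get_tcp_pos(): TCP position.
- get_eef_rot(): TCP orientation.
- get_wrist_force(): force on the tool from outside, world axes, zero at the start.
- get_wrist_torque(): the same for the moment, N m.
- get_width(): finger opening in m.
- get_gripper_force(): force on a finger pad.
Only numpy, scipy, OpenCV 4.12 (cv2) and the standard library are available. Lean on these libraries where they do the work, as an engineer would, in place of code of your own. Each camera call takes 0.05 s, during which the arm holds its last target. There are 200 camera calls.

## Task

Stand the four loose containers (vial, screw-cap tube, beaker, amber bottle) on the row of four coasters in order of how thick they are, one in the middle of each coaster: the thickest on the coaster next to the tall upright end plate, the thinnest on the coaster at the other end, next to the low bar. Leave them all standing upright, and do not knock any of them over on the way.

Things in the scene. Friction and masses are not known exactly. Their poses are not given: they have to be found in the camera images.
- vial: small clear glass vial with a black cap, the thinnest: 15 mm diameter, 47 mm tall (glass body up to 38 mm), about 20 g. Loose, standing upright on the bench; origin at the centre of its underside, z up along its axis.
- screw_tube: clear screw-cap tube with a blue cap, second thinnest: body 29 mm in diameter up to 98 mm, cap 35 mm in diameter, 112 mm tall, about 60 g. Loose, standing upright on the bench; origin at the centre of its underside, z up along its axis.
- glass_beaker: small clear open beaker, second thickest: 45 mm in diameter, 58 mm tall, about 40 g. Loose, standing upright on the bench; origin at the centre of its underside, z up along its axis.
- amber_bottle: brown bottle with a black cap, the thickest: 56 mm in diameter, straight body up to about 80 mm, cap 36 mm, 108 mm tall, about 190 g. Loose, standing upright on the bench; origin at the centre of its underside, z up along its axis.
- coaster_1: round black rubber coaster with a thin grey ring, 76 mm across, 4 mm thick, fixed on the white strip; origin at the centre of its underside, its top 4 mm higher (10 mm above the bench), z up. The four coasters stand in one straight row 100 mm apart, numbered 1 to 4 along the row from the end at the robot's left (+y); this one is at the left end.
- coaster_2: round black rubber coaster with a thin grey ring, 76 mm across, 4 mm thick, fixed on the white strip; origin at the centre of its underside, its top 4 mm higher (10 mm above the bench), z up. The four coasters stand in one straight row 100 mm apart, numbered 1 to 4 along the row from the end at the robot's left (+y); this one is second from the left.
- coaster_3: round black rubber coaster with a thin grey ring, 76 mm across, 4 mm thick, fixed on the white strip; origin at the centre of its underside, its top 4 mm higher (10 mm above the bench), z up. The four coasters stand in one straight row 100 mm apart, numbered 1 to 4 along the row from the end at the robot's left (+y); this one is third from the left.
- coaster_4: round black rubber coaster with a thin grey ring, 76 mm across, 4 mm thick, fixed on the white strip; origin at the centre of its underside, its top 4 mm higher (10 mm above the bench), z up. The four coasters stand in one straight row 100 mm apart, numbered 1 to 4 along the row from the end at the robot's left (+y); this one is at the right end.
- end_upright: tall end plate: an upright aluminium plate 100 mm wide, 6 mm thick and 55 mm high across one end of the white strip, 65 mm beyond the centre of the nearest coaster, fixed; it may be at either end. Origin at the centre of its underside, 6 mm above the bench.
- end_low: low bar: an aluminium bar 100 x 12 x 10 mm high across the other end of the white strip (460 x 110 x 6 mm, under the coasters), 65 mm beyond the centre of the nearest coaster, fixed. Origin at the centre of its underside, 6 mm above the bench.
Things that resemble listed ones, but are neither listed nor needed, are in the scene too. What is meant by the screw_tube is not pink, and is the smaller of those in its own colour.

How it is judged:
By the outcome, as a careful person would: the job done as asked, in the order asked, and still so for the second after the job is handed in, with the robot touching nothing.
It also fails if it takes over 122 s, if anything falls off the work surface, if the arm or the gripper's body presses on something with over 40 N, if the wrist force passes 120 N, or if a joint passes its speed limit or range.

## Working session

There is one attempt and no reset: what is moved stays moved. The work goes in short steps, each a Python script; the robot and the scene stay as the last script left them, time stands still between calls to the robot, and variables do not carry over. Pictures are saved under pics/ and viewed, at most 14 in all, crops included, and the job is handed in when it is done.

```bash
mkdir -p pics; ls
cat > h.py <<'E'
from bench import *
import numpy as np, cv2
def save(n,im): cv2.imwrite('pics/'+n+'.png',cv2.cvtColor(im,cv2.COLOR_RGB2BGR))
def cam(c):
    i=camera_info(c); K=np.array([[i['fx'],0,i['cx']],[0,i['fy'],i['cy']],[0,0,1.]])
    return K,np.array(i['rvec'],float).reshape(3),np.array(i['tvec'],float).reshape(3)
def ray(c,px,z,k=None):
    K,r,t=k or cam(c); R=cv2.Rodrigues(r)[0]; o=-R.T@t
    d=R.T@np.linalg.inv(K)@np.array([px[0],px[1],1.]); return (o+d*(z-o[2])/d[2])
def proj(c,P,k=None):
    K,r,t=k or cam(c); return cv2.projectPoints(np.array(P,float).reshape(-1,1,3),r,t,K,None)[0].reshape(-1,2)
E
python3 - <<'E'
from h import *
print(get_time(),get_eef_rot(),get_tcp_pos())
try: print(grasp_offset)
except Exception as e: print(e)
for c in ['scene','top']:
    save(c+'0',read_camera(c)); K,r,t=cam(c); print(c,K[0,0],-cv2.Rodrigues(r)[0].T@t)
    for l in ['vial','screw_tube','glass_beaker','amber_bottle','coaster_1','end_upright','end_low']:
        print(l,[(np.round(d['xy']).tolist(),round(d['conf'],2),np.round(ray(c,d['xy'],0.0)[:2],3).tolist()) for d in spot_in(c,l)])
print(get_time())
E
```

```text
pics
0.0 [-3.13987187e+00 -2.04724848e-04  2.77778795e+00] [0.20431086 0.53682547 0.16625198]
0.0188
scene 491.8819552815469 [ 0.0424418  -0.72695435  0.76334987]
vial [([251.0, 231.0], 0.53, [0.47, 0.134])]
screw_tube [([374.0, 346.0], 0.9, [0.482, -0.312]), ([408.0, 373.0], 0.9, [0.492, -0.395]), ([333.0, 333.0], 0.86, [0.437, -0.24])]
glass_beaker [([297.0, 284.0], 0.86, [0.458, -0.084])]
amber_bottle [([210.0, 189.0], 0.66, [0.473, 0.362])]
coaster_1 [([309.0, 211.0], 0.98, [0.634, 0.119]), ([354.0, 254.0], 0.7, [0.622, -0.083]), ([382.0, 275.0], 0.6, [0.628, -0.173]), ([329.0, 233.0], 0.57, [0.621, 0.016])]
end_upright [([292.0, 191.0], 0.72, [0.65, 0.221])]
end_low [([399.0, 294.0], 0.78, [0.619, -0.238])]
top 595.3096327426945 [ 0.40585961 -0.02034369  1.6343285 ]
vial []
screw_tube [([411.0, 297.0], 0.84, [0.393, -0.307]), ([255.0, 214.0], 0.67, [0.633, 0.115]), ([460.0, 272.0], 0.61, [0.456, -0.446]), ([432.0, 273.0], 0.51, [0.457, -0.369])]
glass_beaker [([337.0, 283.0], 0.74, [0.436, -0.105])]
amber_bottle [([187.0, 280.0], 0.97, [0.456, 0.305])]
coaster_1 [([292.0, 216.0], 0.94, [0.625, 0.012]), ([253.0, 212.0], 0.88, [0.638, 0.12]), ([328.0, 214.0], 0.83, [0.628, -0.086]), ([363.0, 217.0], 0.66, [0.617, -0.184])]
end_upright [([232.0, 217.0], 0.64, [0.627, 0.179])]
end_low [([384.0, 209.0], 0.71, [0.636, -0.241])]
0.8
```

View pics/scene0.png

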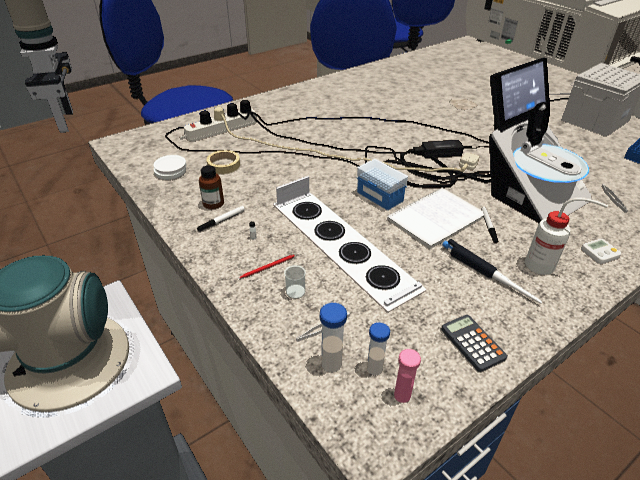

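View pics/top0.png

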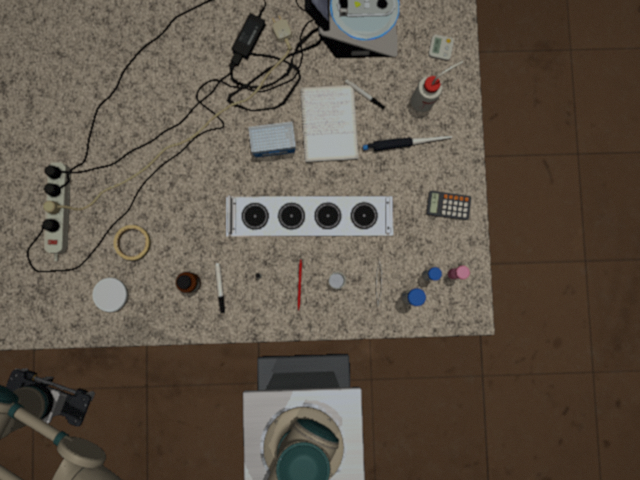

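The scene view shows look-alikes for the tube: a big blue one (scene 333,340; top 416,297), a small blue one (scene 377,350; top 434,274) and a pink one (scene 407,375; top 460,272). I choose the small blue one at (377,350). The amber bottle is at (210,188), the vial at (252,230) and the beaker at (294,283). The upright plate is at (293,190), the +y end next to coaster_1. So the order from coaster 1 to 4 is bottle, beaker, tube, vial.

Run:
```python
from h import *
S=cv2.cvtColor(cv2.imread('pics/scene0.png'),cv2.COLOR_BGR2RGB);T=cv2.cvtColor(cv2.imread('pics/top0.png'),cv2.COLOR_BGR2RGB)
a=cv2.resize(S[285:410,230:430],(800,500),interpolation=3); save('crop1',a)
read_camera('top');read_camera('scene')
def cent(im,box,f):
    x0,y0,x1,y1=box; m=f(im[y0:y1,x0:x1].astype(int)).astype(np.uint8)
    n,l,s,c=cv2.connectedComponentsWithStats(m); k=1+np.argmax(s[1:,4]); return c[k]+[x0,y0],s[k]+[x0,y0,0,0,0]
blue=lambda p:(p[...,2]-p[...,0]>50)
dark=lambda p:p.max(-1)<60
pink=lambda p:(p[...,0]-p[...,1]>60)
for n,b,f,z in [('big',(400,282,426,312),blue,.12),('small',(424,262,444,282),blue,.105),('pink',(448,262,474,284),pink,.1),('vial',(248,266,268,284),dark,.043),('amber cap',(174,268,204,298),dark,.1)]:
    c,s=cent(T,b,f); print(n,c.round(1),s,ray('top',c,z).round(4))
for l in ['coaster_1','glass_beaker','amber_bottle','screw_tube']:
  for c in ['top','scene']:
    for d in regions_of(c,l):
        p=d['pixels']; ys,xs=np.where(p); q=(xs.mean(),ys.mean())
        print(l,c,round(d['conf'],2),np.round(q,1),[xs.min(),xs.max(),ys.min(),ys.max()],ray(c,q,.01 if l[0]=='c' else .03)[:2].round(4))
```

```text
big [416.3 296.9] [408 289  18  17 230] [ 0.3926 -0.2992  0.12  ]
small [434.4 273.5] [428 268  13  12 125] [ 0.451  -0.3515  0.105 ]Traceback (most recent call last):
  File "<stdin>", line 12, in <module>
  File "<stdin>", line 7, in cent
    return _wrapfunc(a, 'argmax', axis=axis, out=out, **kwds)
    return bound(*args, **kwds)
ValueError: attempt to get argmax of an empty sequence
```

View pics/crop1.png

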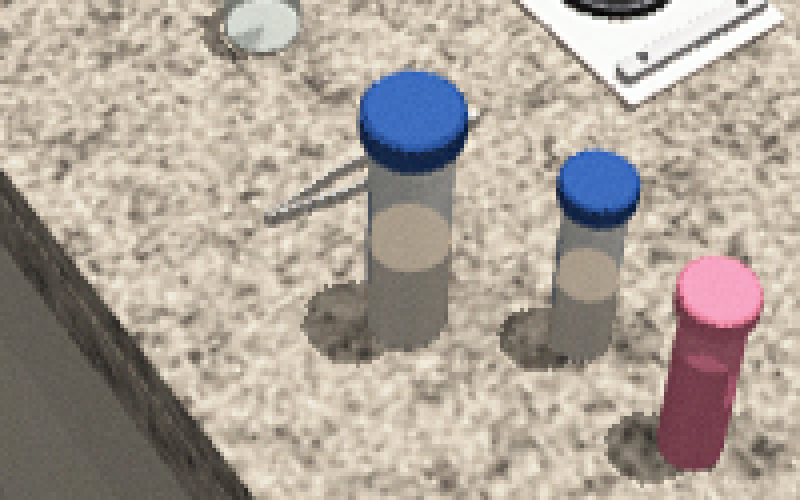

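The crop shows the large blue tube on the left (cap at scene 333,315), the smaller blue one in the middle (cap at 379,331) and the pink one on the right (cap at 409,358). The middle one is the right choice.

Run:
```python
from h import *
T=cv2.cvtColor(cv2.imread('pics/top0.png'),cv2.COLOR_BGR2RGB)
read_camera('top');read_camera('scene')
def cent(im,box,f):
    x0,y0,x1,y1=box; m=f(im[y0:y1,x0:x1].astype(int)).astype(np.uint8)
    n,l,s,c=cv2.connectedComponentsWithStats(m)
    if n<2: return np.array([0,0.]),None
    k=1+np.argmax(s[1:,4]); return c[k]+[x0,y0],s[k]+[x0,y0,0,0,0]
dark=lambda p:p.max(-1)<60
pink=lambda p:(p[...,0]-p[...,1]>35)
for n,b,f,z in [('pink',(448,262,474,284),pink,.1),('vial',(248,266,268,284),dark,.043),('amber cap',(174,268,204,298),dark,.1)]:
    c,s=cent(T,b,f); print(n,c.round(1),s,ray('top',c,z).round(4))
for l in ['coaster_1','glass_beaker','amber_bottle','screw_tube','vial']:
  for c in ['top','scene']:
    for d in regions_of(c,l):
        p=d['pixels']; ys,xs=np.where(p); q=(xs.mean(),ys.mean())
        print(l,c,round(d['conf'],2),np.round(q,1),[int(v) for v in (xs.min(),xs.max(),ys.min(),ys.max())],ray(c,q,.01 if l[0]=='c' else .03)[:2].round(4))
# top heights: cap-top in scene vs xy from top
for n,q,xy in [('big',(333,312),(.3926,-.2992)),('pink',(409,355),None)]:
    if xy: 
        for z in (.11,.12,.13,.14,.15,.16): print(n,z,proj('scene',[ray('top',(416.3,296.9),z)]).round(1))
```

```text
pink [460.9 272.3] [452 266  18  13 175] [ 0.4522 -0.4213  0.1   ]
vial [257.5 275.6] [256 274   4   5  17] [0.4612 0.1084 0.043 ]
amber cap [187.9 282.4] [176 272  25  21 386] [0.4474 0.2824 0.1   ]
coaster_1 top 0.97 [326.7 215.5] [314, 339, 203, 228] [ 0.622  -0.0827]
coaster_1 top 0.95 [363.6 216.1] [350, 377, 203, 229] [ 0.6173 -0.1842]
coaster_1 top 0.92 [290.5 215.7] [277, 304, 203, 228] [0.6242 0.0169]
coaster_1 top 0.7 [254.6 216.1] [241, 269, 203, 229] [0.626  0.1155]
coaster_1 scene 0.81 [354.1 252.6] [339, 370, 242, 263] [ 0.6175 -0.0859]
coaster_1 scene 0.81 [382.6 277.3] [366, 399, 265, 289] [ 0.616  -0.1862]
coaster_1 scene 0.72 [306.9 210.9] [294, 320, 203, 219] [0.6222 0.111 ]
coaster_1 scene 0.69 [329.2 230.6] [314, 344, 221, 240] [0.6198 0.013 ]
coaster_1 scene 0.58 [403.5 293.4] [385, 421, 282, 305] [ 0.6191 -0.2489]
glass_beaker top 0.73 [336.7 280.3] [329, 345, 272, 288] [ 0.4429 -0.1032]
glass_beaker scene 0.61 [294.6 281.4] [284, 304, 265, 298] [ 0.4417 -0.1005]
amber_bottle top 0.89 [187.9 282.7] [176, 200, 273, 293] [0.4483 0.2962]
amber_bottle scene 0.87 [210.9 188.1] [199, 223, 166, 209] [0.459  0.3211]
screw_tube top 0.78 [413.9 297.4] [400, 427, 289, 307] [ 0.3907 -0.3092]
screw_tube top 0.69 [458.1 273.4] [447, 468, 267, 279] [ 0.4517 -0.4317]
screw_tube top 0.48 [431.4 274.2] [421, 441, 267, 280] [ 0.4516 -0.3595]
screw_tube scene 0.9 [377.1 347.1] [367, 389, 323, 374] [ 0.4685 -0.3328]
screw_tube scene 0.7 [406.  374.5] [394, 420, 349, 402] [ 0.47   -0.4079]
screw_tube scene 0.55 [332.  335.6] [320, 345, 304, 371] [ 0.4174 -0.2623]
vial scene 0.48 [252.2 230.2] [249, 255, 222, 239] [0.4568 0.1019]
big 0.11 [[335.2 326.8]]
big 0.12 [[334.7 322.3]]
big 0.13 [[334.2 317.7]]
big 0.14 [[333.7 313. ]]
big 0.15 [[333.3 308.3]]
big 0.16 [[332.8 303.5]]
```

```bash
cat >> h.py <<'E'
import math
GO=.0188
def yawfor(p,a,z=.25):
    """yaw such that closing direction has angle a; choose reachable, smaller wrist motion"""
    q=np.array(get_joint_positions()); best=None
    for y in (a+math.pi/2,a-math.pi/2):
        s=solve_ik([p[0],p[1],z],[math.pi,0,y])
        if s is not None and (best is None or abs(s[5])<best[0]): best=(abs(s[5]),y)
    return best[1]
def hover(p,a,z=.25):
    o=[math.pi,0,yawfor(p,a,z)]; move_ptp([p[0],p[1],z],o); return o
def look(l,name,z):
    k=cam('wrist'); im=read_camera('wrist'); save(name,im)
    for d in regions_of('wrist',l):
        ys,xs=np.where(d['pixels']); q=(xs.mean(),ys.mean())
        print(l,round(d['conf'],2),np.round(q,1),[int(v) for v in (xs.min(),xs.max(),ys.min(),ys.max())],ray('wrist',q,z,k)[:2].round(4))
    return k
CO={1:(.6241,.1135),2:(.6215,.0145),3:(.6192,-.0848),4:(.6168,-.1847)}
E
python3 - <<'E'
from h import *
hover((.4612,.1084),0,.25)
k=look('vial','w_vial',.04); print('optical',-cv2.Rodrigues(k[1])[0].T@k[2],k[0][0,0],proj('wrist',[(.4612,.1084,.047),(.4612,.1084,0)],k),get_joint_positions(),get_time())
E
```

```text
vial 0.7 [322.7 203.5] [317, 328, 196, 211] [0.4603 0.1133]
vial 0.19 [416.6 330.8] [404, 433, 311, 345] [ 0.5913 -0.0656]
optical [0.46006208 0.18207688 0.46687823] 340.9100219307231 [[323.38718156 208.2332608 ]
 [323.30230589 202.33074309]] [8.53805991e-02 8.29105871e-02 1.54851841e+00 2.76848131e-04
 1.51058426e+00 8.37911678e-02] 3.4417
```

View pics/w_vial.png

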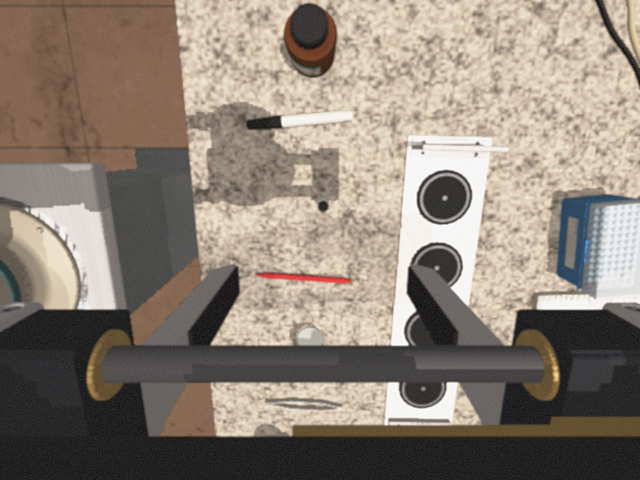

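The wrist view shows the vial cap at (323,207) against a predicted (323,208), so the top-view position is good. The bottle cap is at (310,26), and coasters 1 and 2 are at (444,197) and (437,266).

```bash
cat >> h.py <<'E'
def pick(p,a,zt,zh=.25):
    o=hover(p,a,zh); line_to([p[0],p[1],zt+.07],.25,o); line_to([p[0],p[1],zt],.08); clamp(); sleep(.2)
    print('w',round(get_width(),4),'F',get_gripper_force()); line_to([p[0],p[1],zh],.2)
    print('after lift',round(get_width(),4),get_wrist_force(),get_time())
def place(p,zt,zh=.25):
    o=hover(p,0,zh); line_to([p[0],p[1],zt+.06],.2,o); line_to([p[0],p[1],zt+.011],.05)
    open_gripper(); sleep(.2); line_to([p[0],p[1],zt+.08],.12); line_to([p[0],p[1],zh],.25); print('placed',get_time())
E
python3 - <<'E'
from h import *
k=cam('wrist')
for n,q,z in [('amber',(310,26),.105),('c1',(444,197.5),.01),('c2',(437,266.5),.01)]: print(n,ray('wrist',q,z,k).round(4))
pick((.4608,.1092),0,.007)
place(CO[4],.007)
hover((.46,-.06),0)
k=look('glass_beaker','w_beak',.03); print(proj('wrist',[(.443,-.103,.03),(*CO[4],.057),(*CO[4],.01),(*CO[3],.01)],k).round(1)); look('coaster_4','w_beak',.01);print(get_time())
E
```

```text
amber [0.4481 0.2934 0.105 ]
c1 [0.6236 0.1167 0.01  ]
c2 [0.6225 0.0185 0.01  ]
w 0.0004 F 6.37741896714644
after lift 0.0007 [-0.42947751  0.74391932 -0.45819062] 8.55
placed 15.1833
glass_beaker 0.58 [307.4 237.6] [289, 324, 216, 258] [ 0.4402 -0.1038]
[[309.5 237. ]
 [442.3 302.5]
 [431.2 288.1]
 [438.7 220.3]]
coaster_4 0.8 [455.6  58.1] [425, 487, 24, 92] [0.6233 0.117 ]
coaster_4 0.75 [445.1 273.8] [425, 457, 262, 290] [ 0.6352 -0.1631]
coaster_4 0.69 [438.3 218.2] [411, 466, 192, 245] [ 0.6188 -0.0824]
coaster_4 0.56 [446.4 142.6] [418, 475, 113, 172] [0.6209 0.0174]
16.2
```

View pics/w_beak.png

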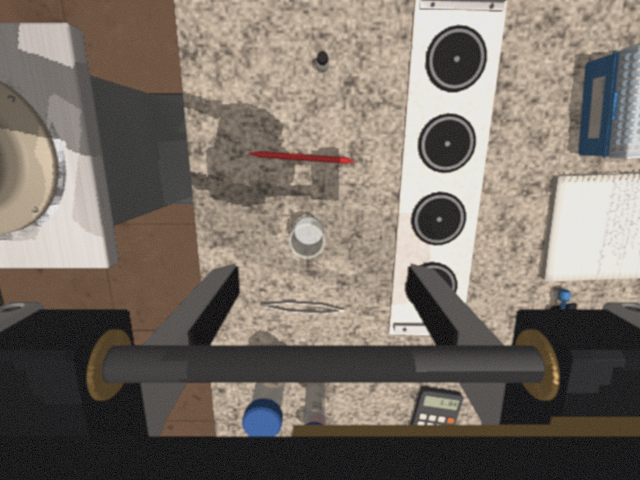

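The wrist view shows the vial still standing at (322,59), so the grasp missed it. The beaker is at (307,237).

Run:
```python
from h import *
k=cam('wrist')
print(ray('wrist',(322,57),.043,k),get_tcp_pos(),get_eef_rot())
T=read_camera('top'); save('top1',T); S=read_camera('scene')
m=(T[262:290,245:272].max(-1)<60).astype(np.uint8); n,l,s,c=cv2.connectedComponentsWithStats(m); print([(a[4],(b+[245,262]).round(1),ray('top',b+[245,262],.043).round(4)) for a,b in zip(s[1:],c[1:])])
save('cropv',cv2.resize(S[210:250,225:285],(600,400),interpolation=3))
hover((.4608,.05),0,.2); k=cam('wrist'); W=read_camera('wrist'); save('w_v2',W[:300,200:440]); print(proj('wrist',[(.4608,.1092,.047),(.4608,.1092,0)],k),get_tcp_pos())
for d in regions_of('wrist','vial'): print(d['conf'],d['xy'],ray('wrist',d['xy'],.03,k))
```

```text
[0.45995813 0.1108378  0.043     ] [ 0.46124079 -0.06090914  0.24943754] [-3.14092313e+00 -1.35546458e-05  1.56986601e+00]
[(np.int32(17), array([257.5, 275.6]), array([0.4612, 0.1084, 0.043 ]))]
[[323.00643208 160.21345508]
 [322.93435997 158.70242187]] [0.46164195 0.04921483 0.20048119]
0.61 [322.9, 161.2] [0.46071511 0.10749035 0.03      ]
```

View pics/w_v2.png

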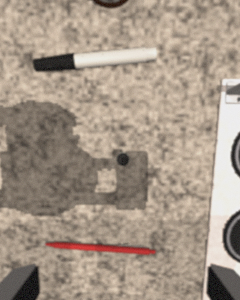

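Run:
```python
from h import *
p=(.4608,.1092); o=hover(p,0,.2); line_to([*p,.077],.25,o); line_to([*p,.007],.08)
print(get_tcp_pos(),get_eef_rot(),get_width(),get_wrist_force(),get_time())
S=read_camera('scene'); save('s_v',cv2.resize(S[130:270,180:340],(800,600)))
W=read_camera('wrist'); save('w_v3',W)
```

```text
[0.46135096 0.10927183 0.00744135] [ 3.14049666e+00 -1.09551155e-04  1.57083324e+00] 0.09380997558536554 [-0.04433698  1.26493437 -0.38787281] 18.9667
```

View pics/s_v.png

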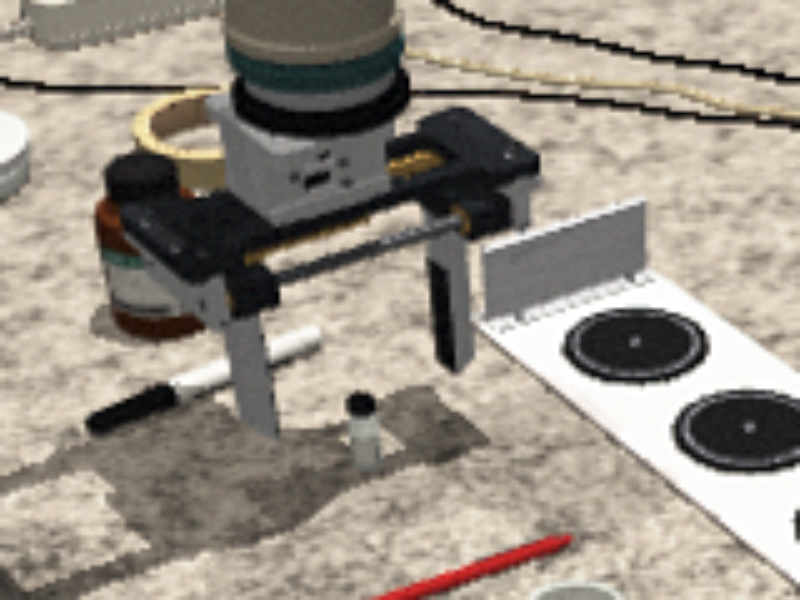

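The scene crop shows the vial in front (−y) of the fingers: tips at about scene (232,231) and (271,217), vial base at (253,239). I'll compare these with the projections.

Run:
```python
from h import *
t=get_tcp_pos(); print('proj tcp',proj('scene',[t,t+[.05,0,0],t-[.05,0,0],(.461,.109,0),(.461,.109,.047)]).round(1), proj('top',[t]))
for q in [(232,231),(271,217),(251.5,224)]: print(q,ray('scene',q,.007).round(4))
print('vial base',ray('scene',(253,238),0).round(4))
K,r,tt=cam('wrist'); k=(K,r,tt); print('wrist tcp',proj('wrist',[t,t+[.05,0,0],t-[.05,0,0],(.461,.109,0),(.461,.109,.047)],k).round(1))
T=read_camera('top'); a=cv2.resize(T[230:330,200:320],(600,500)); W=cv2.imread('pics/w_v3.png')
save('mix',np.hstack([a[:450],cv2.cvtColor(W,4)[:450,220:420]]))
```

```text
proj tcp [[253.  235.2]
 [270.6 227.7]
 [234.7 243. ]
 [253.2 237.7]
 [251.6 222.5]] [[258.21343825 276.01979627]]
(232, 231) [0.4284 0.1542 0.007 ]
(271, 217) [0.5357 0.1464 0.007 ]
(251.5, 224) [0.4811 0.1503 0.007 ]
vial base [0.4601 0.1084 0.    ]
wrist tcp [[323.9 259.6]
 [398.5 259.5]
 [249.2 259.7]
 [323.3 256.5]
 [323.6 282.7]]
```

View pics/mix.png

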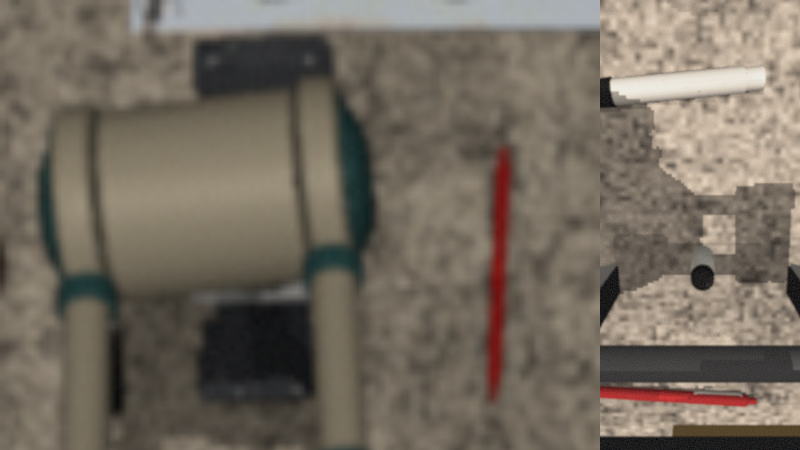

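All three cameras agree on the vial at (.461,.109). The open fingertips, though, appear about 40 mm above the reported TCP in both the scene and wrist views. I'll check where they sit when closed.

Run:
```python
from h import *
p=(.4608,.1092); line_to([*p,.10],.2); clamp(); sleep(.2); t=get_tcp_pos(); print(t,get_width())
K=cam('wrist'); print('wrist',proj('wrist',[t,t+[0,0,.0188],t+[0,0,.04]],K).round(1),'scene',proj('scene',[t,t+[0,0,.0188],t+[0,0,.04]]).round(1))
S=read_camera('scene'); W=read_camera('wrist')
save('mix2',np.hstack([cv2.resize(S[150:250,200:300],(400,400)),W[100:500,220:420]][0:1]+[W[60:460,200:440]])); print(get_time())
```

```text
[0.46082657 0.1091952  0.1000232 ] 0.0004733100138639678
wrist [[323.9 259.6]
 [324.  269.4]
 [324.2 282.6]] scene [[249.5 204.2]
 [248.8 197.5]
 [248.  189.7]]
21.45
```

View pics/mix2.png

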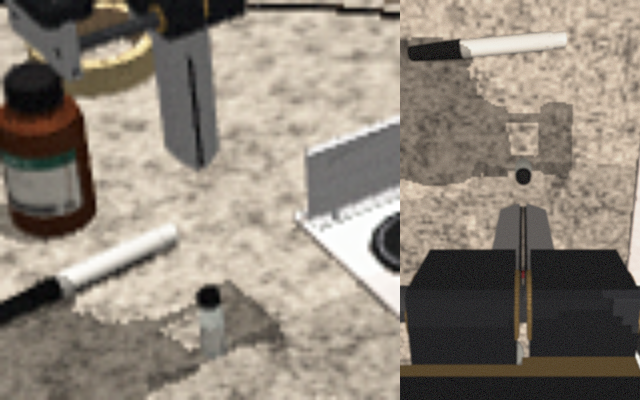

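Closed, the tips sit about 40 mm above the stated TCP: the scene shows the tip at (250.7,192) where the TCP should be at row 204, and the wrist view agrees. The real tip is therefore about TCP + 0.04 in z. I'll add that correction and retry, checking as I go.

```bash
cat >> h.py <<'E'
OFF=.04
CO={1:(.624,.1148),2:(.6216,.0158),3:(.6191,-.0838),4:(.6168,-.1834)}
def pick(p,a,tip,wmin,zh=.2):
    zt=tip-OFF; o=hover(p,a,zh); line_to([p[0],p[1],zt+.06],.25,o); line_to([p[0],p[1],zt+.01],.1); line_to([p[0],p[1],zt],.04)
    print('down',get_wrist_force().round(1)); clamp(); sleep(.2); w=get_width()
    print('w',round(w,4),'F',get_gripper_force())
    if w<wmin: open_gripper(); line_to([p[0],p[1],zh],.2); raise SystemExit('missed')
    line_to([p[0],p[1],zh],.2); print('lifted',round(get_width(),4),get_time())
def place(p,tip,zh=.2):
    zt=tip-OFF; o=hover(p,0,zh); line_to([p[0],p[1],zt+.05],.2,o); line_to([p[0],p[1],zt+.0115],.05)
    print('wf',get_wrist_force().round(1)); open_gripper(); sleep(.2); line_to([p[0],p[1],zt+.08],.12); line_to([p[0],p[1],zh],.25); print('placed',get_time())
E
python3 - <<'E'
from h import *
open_gripper()
pick((.4608,.1092),0,.007,.01)
place(CO[4],.007)
hover((.62,-.25),0,.2)
k=cam('wrist'); W=read_camera('wrist'); save('w_p4',W[:300]); print(proj('wrist',[(*CO[4],.057),(*CO[4],.01),(.443,-.103,.03),(.451,-.3515,.112),(.451,-.3515,0)],k).round(1))
print(get_time())
E
```

```text
down [ 0.  -0.1 -0.4]
w 0.0144 F 29.99997228384018
lifted 0.0142 27.9917
wf [ 0.1  0.4 -0.3]
placed 34.1917
[[322.  153.5]
 [322.2 152.9]
 [154.8  74.1]
 [154.  330. ]
 [195.5 285.6]]
34.6167
```

View pics/w_p4.png

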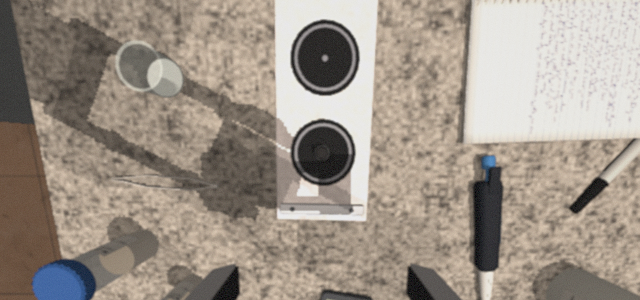

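The vial stands on coaster 4 at (322,152), and the coaster centre is at (323,152). The beaker shows its rim at (139,65) and its base at (165,78).

Run:
```python
from h import *
k=cam('wrist'); a=ray('wrist',(165,78),.002,k); b=ray('wrist',(139,65),.058,k); print(a.round(4),b.round(4))
p=np.mean([a[:2],b[:2],(.4429,-.1032),(.4417,-.1005)],axis=0); print(p)
pick(p,0,.018,.035)
place(CO[2],.018)
hover((.45,-.26),.44,.2)
k=cam('wrist'); W=read_camera('wrist'); save('w_tube',W[:360]); print(proj('wrist',[(.451,-.3515,.112),(.451,-.3515,0),(.4522,-.4213,.1),(.3926,-.2992,.145)],k).round(1))
print(get_time())
```

```text
[ 0.441  -0.1007  0.002 ] [ 0.4415 -0.0995  0.058 ]
[ 0.44178848 -0.1009537 ]
down [-0.3 -0.4  0.3]
w 0.0437 F 30.000083508202806
lifted 0.0438 39.6833
wf [-0.1 -0.2 -1.5]
placed 45.025
[[283.6 312.7]
 [293.1 272.2]
 [259.5 362.3]
 [240.  252.3]]
46.3083
```

View pics/w_tube.png

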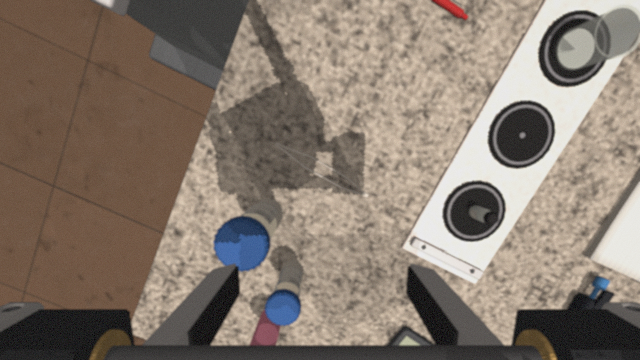

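The target tube's cap is at (283,308), the big blue tube's at (242,243) and the pink one is lower at (265,330). The beaker is on coaster 2 and the vial is still on coaster 4.

Run:
```python
from h import *
k=cam('wrist'); a=ray('wrist',(283.5,308),.112,k); print(a.round(4), ray('wrist',(288,266),.005,k).round(4))
p=(a[:2]*2+np.array([.451,-.351]))/3; print(p)
pick(p,.44,.065,.02)
place(CO[3],.065)
hover((.46,.22),0,.2)
k=cam('wrist'); W=read_camera('wrist'); save('w_amb',W[:360]); print(proj('wrist',[(.4478,.290,.108),(.4478,.290,0)],k).round(1))
print(get_time())
```

```text
[ 0.4493 -0.3469  0.112 ] [ 0.4417 -0.3447  0.005 ]
[ 0.44986429 -0.34825824]
down [ 0.6 -0.1  0.3]
w 0.034 F 30.000029748116503
lifted 0.0334 50.6
wf [-0.1 -0.2 -1.1]
placed 55.9833
[[308.7 149.8]
 [312.2 149. ]]
57.325
```

View pics/w_amb.png

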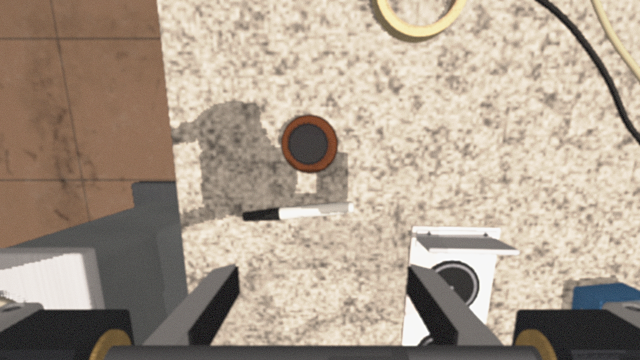

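The bottle's cap is at (309,144).

Run:
```python
from h import *
k=cam('wrist'); p=ray('wrist',(309,144),.1,k)[:2]; print(p)
pick(p,0,.052,.045)
place(CO[1],.052)
hover((.40,.35),0,.25)
S=read_camera('scene'); T=read_camera('top')
save('fin',np.hstack([cv2.resize(S[150:310,260:420],(400,400)),cv2.resize(T[195:240,225:400],(400,400))]))
for l in ['vial','screw_tube','glass_beaker','amber_bottle']:
    for c,I in (('top',T),('scene',S)): print(l,c,[(round(d['conf'],2),d['xy']) for d in spot_in(c,l)])
print(get_time())
```

```text
[0.44805495 0.29482186]
down [-0.2  0.9 -0.5]
w 0.0539 F 30.00191886909306
lifted 0.0544 61.425
wf [ 1.   0.5 -1.6]
placed 66.4583
vial top [(0.67, [386.5, 214.0])]
vial scene [(0.63, [382.0, 268.7])]
screw_tube top [(0.62, [411.9, 293.9]), (0.6, [460.8, 270.6]), (0.55, [326.9, 210.2])]
screw_tube scene [(0.86, [356.0, 232.8]), (0.82, [406.0, 374.9]), (0.75, [333.2, 333.8])]
glass_beaker top [(0.74, [290.7, 215.0])]
glass_beaker scene [(0.57, [331.4, 221.7])]
amber_bottle top [(0.83, [252.1, 214.6]), (0.28, [226.1, 216.2])]
amber_bottle scene [(0.9, [307.6, 193.6]), (0.18, [311.0, 214.5])]
68.2
```

View pics/fin.png

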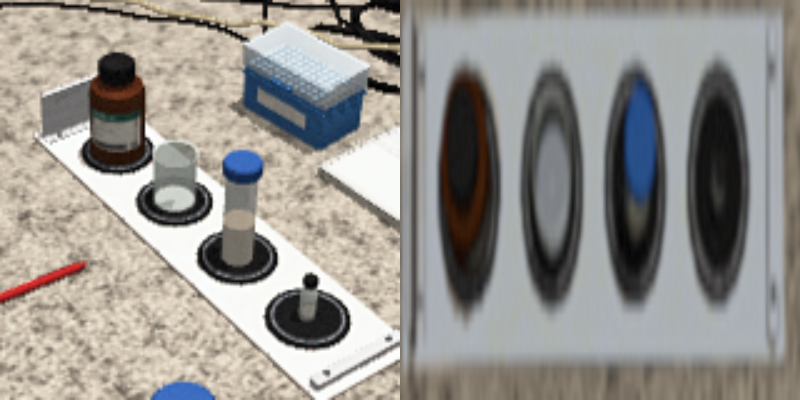

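All four containers stand in order. I'll check the centring numerically, using the cap and rim positions in the top view.

Run:
```python
from h import *
T=read_camera('top').astype(int)
def c(m,x0,y0): ys,xs=np.where(m); return xs.mean()+x0,ys.mean()+y0
b=T[198:235,312:342]; q=c(b[...,2]-b[...,0]>50,312,198); print('tube',q,ray('top',q,.117)[:2]-CO[3])
b=T[198:232,240:270]; 
for d in regions_of('top','amber_bottle')[:1]:
    ys,xs=np.where(d['pixels']); print('bottle',[xs.min(),xs.max(),ys.min(),ys.max()])
q=(252.1,209.6); print('cap',ray('top',q,.117)[:2]-CO[1])
S=read_camera('scene')
# scene: base outlines; bottle base bottom-centre, tube base
print('proj scene base centres',proj('scene',[(*CO[i],.01) for i in (1,2,3,4)]).round(1),'tube/bottle cap tops',proj('scene',[(*CO[1],.118),(*CO[3],.122),(*CO[4],.057)]).round(1))
```

```text
tube (np.float64(329.57241379310346), np.float64(210.55172413793105)) [ 0.00123448 -0.00259236]
bottle [np.int64(242), np.int64(264), np.int64(202), np.int64(226)]
cap [ 0.00447453 -0.00230875]
proj scene base centres [[306.6 209.9]
 [329.1 229.7]
 [354.1 251.8]
 [382.  276.4]] tube/bottle cap tops [[306.1 174.1]
 [356.7 213.1]
 [384.  260.6]]
```

```bash
python3 -c "
from bench import *
print(finish_job())"
```

```text
the job is handed in; nothing more can be done
None
```

The four containers stand upright and in order, bottle, beaker, tube and vial from the tall end plate to the low bar. By camera each is about 5 mm or less from its coaster's centre. The first grasp on the vial closed on nothing because the fingertips sit about 40 mm short of the stated TCP. The job is handed in, at about 68 s on the robot clock.

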